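Close up the control box with its access panel

TASK

Refit the loose access panel on the open control box: tip it so that its two yellow tabs go in under the box's yellow lip, then lower the other edge until the panel lies flat, down in its seat. Then swing the red-knobbed latch fully round over the panel so that it is locked in, without disturbing the other things on the bench.

Things in the scene. Friction and masses are not known exactly. Their poses are not given: they have to be found in the camera images.
- control_box: Grey open-topped box, 132 (x) x 112 mm, screwed down. Origin: centre of underside, z up. Lip on its -x side (towards the robot, give or take its yaw), latch on its +x side. The recess for the panel is x -60..60, y -50..50 mm; its seat is a ledge all round at z 40 mm (12 mm wide under the lip, 6 elsewhere). Walls rise to z 46 mm at both sides and at the latch, z 50 at the lip.
- box_seat (a point): Centre of the panel's seat in the control box, at ledge height (40 mm over the bench); axes as the box. The seated panel's underside centre is here within 2 mm in x, 3 mm in y. The panel (116 mm long) cannot enter flat, as only 108 mm is open between the lip and the latch wall: it goes in tilted 15 to 25 degrees, tabs low and first.
- box_lip (a point): Middle of the lower front corner of the box's yellow lip: x -48, y 0, z 50 mm in the box frame. The lip is a plate 4 mm thick across the whole -x side (top z 54 mm) that overhangs the recess by 12 mm (x -60..-48), with 10 mm free between it and the ledge.
- panel_handle (a point): Loose aluminium access panel, 0.16 kg: centre of its black handle bar, 36 mm over the panel's underside, 2 mm to the +x of its centre, near its centre of mass. Axes as the panel: x from tabs to plain edge, y along the bar, z up. Bar 14 mm (x) by 64 (y) by 16 high, on two legs 24 mm tall at its ends. Panel 116 (x, with tabs) x 94 x 4 mm; starts flat on the bench, handle up.
- panel_tab_edge (a point): Middle of the end of the panel's yellow tabs, half-way up its thickness: panel frame 60 mm to the -x of the handle centre and 34 mm below it. Two tabs, each 26 mm wide, 16 mm long, 4 mm thick, centred 29 mm either side.
- panel_far_edge (a point): Middle of the panel's plain edge (opposite the tabs), half-way up its thickness: panel frame 56 mm to the +x of the handle centre and 34 mm below it.
- latch (a joint): Swing latch; vertical pivot at x 72, y 0 mm in the box frame; stays where left (0.03 N m). Rad, growing clockwise from above: 0 wide open, pointing to box -y and 0.33 rad outwards (+x); 0.33 along -y; 1.9 (stop) along -x over the panel: shut. Starts at 0 to 0.45. Bar 12 mm wide, reaches 33 mm from the pivot, passes 3 mm above the seated panel.
- latch_knob (a point): Centre of the latch's upright red knob, a round post 12 mm in diameter and 34 mm tall (z 51 to 86 mm over the bench), 26 mm from the pivot. It turns with the latch.
- tape_roll: Bystander: yellow tape roll, 67 x 19 mm, lying flat. Origin: centre of underside.
- solder_reel: Bystander: black reel of solder, 62 mm across, 40 mm tall. Origin: centre of underside.
- flux_tin: Bystander: round green tin, 68 x 23 mm. Origin: centre of underside.
- screwdriver: Bystander: red screwdriver, 145 mm, lying near the bench's front edge. Origin: centre of underside.
- side_cutter: Bystander: red-handled side cutter, 148 mm, lying near the bench's front edge. Origin: centre of underside.

How it is judged:
On the way:
1. the panel lies flat in its seat, tabs under the lip, while the latch is still open (angle between panel_handle's own z axis and vertical below 0.035 rad and horizontal distance between panel_handle and box_seat below 0.009 m and x of panel_tab_edge in the frame of box_lip below -0.004 m and z of panel_tab_edge in the frame of box_lip below -0.004 m and z of panel_far_edge in the frame of box_seat between -0.001 and 0.0045 m and value of joint latch below 1 rad), for 0.2 s.
At the end, for the whole second after the job is handed in: The panel lies flat (within 2 degrees) down on its seat in the control box, its handle within 9 mm of the seat's centre seen from above, its tabs at least 4 mm in under the lip and its plain edge down on the ledge (within 2.5 mm), and the latch is shut over it (angle above 1.7 rad) (angle between panel_handle's own z axis and vertical below 0.035 rad and horizontal distance between panel_handle and box_seat below 0.009 m and x of panel_tab_edge in the frame of box_lip below -0.004 m and z of panel_tab_edge in the frame of box_lip below -0.004 m and z of panel_far_edge in the frame of box_seat between -0.001 and 0.0045 m and value of joint latch above 1.7 rad); the robot touches nothing.
It fails at once if another thing on the bench is moved by more than 3 cm (distance of any of tape_roll, solder_reel, flux_tin, screwdriver, side_cutter from where it was at the start of the episode above 0.03 m).
It also fails if it takes over 64 s, if anything falls off the work surface, if the arm or the gripper's body presses on something with over 40 N, if the wrist force passes 120 N, or if a joint passes its speed limit or range.

ROBOT

A 6-joint arm with a two-finger parallel gripper is mounted at the origin on a cart in front of the work surface, level with it; the furniture and walls round the work are solid. World frame = base frame: x ahead of the robot, y to its left, z up, the work surface at z = 0. Lengths are in m, angles in rad, forces in N, time in s.
With the tool pointing down it reaches from about 0.25 to 0.775 m from the base axis. Payload 4 kg.
Tool frame: the origin (TCP) lies between the finger pads; the fingertips stand 25 mm ahead of it and the grasp point (between the pads) lies 6 mm ahead of it (robot.tip_reach is the distance from the TCP to the fingertips, in m); z points along the fingers, y is the line along which they close (so a half turn about z gives the same grasp; the last joint's range is limited). The gripper opens to 94 mm and grips with 3 to 60 N. Pads are 16 mm wide; open, the fingers measure 119 mm over their backs; the gripper's body (75 mm by 177 mm) begins 78 mm behind the grasp point.
Start: joints at [1.124, 0.087, 1.371, -0, 1.684, -0.103], TCP at [0.185, 0.518, 0.231] pointing down, gripper open.
Joint ranges: [-3.1, 3.1], [-0.76, 2.03], [0.27, 2.55], [-1.08, 4.22], [0.17, 2.65], [-2.57, 2.57]. Speed limits (rad/s): [2.79, 2.79, 3.14, 3.14, 3.14, 3.14].

INTERFACE

Orientations are given as [roll, pitch, yaw] about the fixed x, y, z axes, in that order (R = Rz(yaw) Ry(pitch) Rx(roll)).
In Python, from bench import sensors, snapshot, camera_info, ticket, robot gives the robot as it stands.
- The arm moves only by the tool arm_command, never from a script. Its argument "plan" is a list of rows, each an object with "grip": the closure, from -1 (fully open) to 1 (shut); "slide": the shift along the tool's x, y, z normalised to -1 to 1, where 1 is 500 mm, a list of three; "spin": the turn about the tool's z normalised to -1 to 1, where 1 is 5 degrees. A call has 1 to 10 rows; each row shifts and turns the commanded pose from where the row before left it, along the tool's axes as they then stand; what a row does not reach is not made up. A row lasts 1/8 s, in which the tool goes at most 62.5 mm and 10.7 degrees, less where a joint would pass 70% of its speed; a pose out of reach is approached as far as the arm can. A call with a number of a shift or a turn outside -1 to 1 is refused whole. A call with a gripper value outside its range is refused whole. The fingers move at their own pace and stop on an object; the grip force is fixed at half the most. Time passes only in rows, so rows that do not move let the fingers close. It gives the time, the measured TCP pose, the force, the opening and the grip force at its end, in the units of the state.
- sensors.get_obs(): the state, without advancing time (a new reading comes with each control period).
- snapshot(name): name is "scene" or "top" or "wrist"; returns the picture (480x640x3 uint8, red, green, blue); there is no depth.
- camera_info(name): a dict with "fx", "fy", "cx", "cy" (pixels), "position" and "rotation" of the camera in the world. Camera axes: x right, y up, looking along -z (the intrinsics and any distortion apply to the point x, -y, -z); pixel columns grow to the right and rows downward; lengths in m; the calibration is good to about 2 mm. A picture is of the moment at which its call begins: read the wrist's pose just before it. camera_info takes no time and is no camera call; for the wrist camera it gives the pose at the moment of the call.
- ticket.close_job(): hands the job in; it is judged then, once.
The state is a dict: "time": time; "joint_positions": joint angles; "qvel": joint speeds; "joint_torque": joint torques, N m; "tool_pos": TCP position; "ee_rot": TCP orientation; "wrist_force": force on the tool from outside, world axes, zero at the start; "wrist_torque": the same for the moment, N m; "width": finger opening in m; "finger_force": force on a finger pad.
Only numpy, scipy, OpenCV 4.12 (cv2) and the standard library are available. Lean on these libraries where they do the work, as an engineer would, in place of code of your own. Each camera call takes 0.05 s, during which the arm holds its last target. There are 200 camera calls.

## Working session

There is one attempt and no reset: what is moved stays moved. The work goes in short steps, Python scripts to look and compute and a tool call to move; the robot and the scene stay as the last step left them, time stands still between calls to the robot, and variables do not carry over. Pictures are saved under pics/ and viewed, at most 10 in all, crops included, and the job is handed in when it is done.

Besides the shell and the picture viewer there is one more tool, called as name([rows], argument=value, ...), one row to a line, values as JSON. arm_command: Moves the arm, as the interface text tells. Scaled input: -1 to 1 covers 500 mm each way for a shift and 5 degrees each way for a turn. Its arguments: {"type":"object","properties":{"plan":{"type":"array","items":{"type":"object","properties":{"grip":{"type":"number"},"slide":{"type":"array","items":{"type":"number"}},"spin":{"type":"number"}}}}},"required":["plan"]}

```bash
mkdir -p pics; ls; cat > h.py <<'E'
import numpy as np, cv2
from bench import sensors, snapshot, camera_info, ticket, robot
def snap(n,f):
    ci=camera_info(n); im=snapshot(n); cv2.imwrite(f'pics/{f}.png',im[:,:,::-1]); np.save(f'pics/{f}.npy',ci,allow_pickle=True); return im,ci
def ray(ci,u,v):
    d=np.array([(u-ci['cx'])/ci['fx'],-(v-ci['cy'])/ci['fy'],-1.]); return np.array(ci['position']),np.array(ci['rotation'])@d
def atz(ci,u,v,z):
    p,d=ray(ci,u,v); return p+d*(z-p[2])/d[2]
def tri(*a):
    A=np.zeros((3,3));b=np.zeros(3)
    for ci,u,v in a:
        p,d=ray(ci,u,v);d=d/np.linalg.norm(d);P=np.eye(3)-np.outer(d,d);A+=P;b+=P@p
    return np.linalg.solve(A,b)
def load(f): return np.load(f'pics/{f}.npy',allow_pickle=True).item()
def pix(ci,X):
    q=np.array(ci['rotation']).T@(np.array(X)-ci['position']); return ci['cx']+ci['fx']*q[0]/-q[2], ci['cy']-ci['fy']*q[1]/-q[2]
E
python3 - <<'E'
from h import *
for n in('scene','top'): 
    im,ci=snap(n,n+'0'); print(ci)
print(sensors.get_obs()); print(camera_info('wrist'))
E
```

```text
pics
{'fx': 570.8939654463809, 'fy': 570.8939654463809, 'cx': 324.53564736153106, 'cy': 234.60868105581278, 'position': array([-0.06455269, -0.77544408,  0.55794294]), 'rotation': array([ 1.04384877, -0.01597846, -0.73218407])}
{'fx': 613.0430594666944, 'fy': 613.0430594666944, 'cx': 317.4949328608391, 'cy': 250.61701124745477, 'position': array([ 0.31807477, -0.14762876,  1.24420256]), 'rotation': array([ 1.78157383e-01, -3.52254767e-04, -1.59351945e+00])}
{'time': 0.1, 'joint_positions': array([ 1.12390606e+00,  8.78834677e-02,  1.37210093e+00, -1.59216782e-05,
        1.68361742e+00, -1.03122518e-01]), 'qvel': array([ 1.19701093e-03, -1.95719134e-03, -3.18204881e-03,  1.44148163e-05,
        1.86486990e-03,  3.81084029e-04]), 'joint_torque': array([ 2.35462569e-03, -3.41252947e+01, -3.03301013e+01,  7.19482312e-02,
        3.03302554e-02, -8.55789722e-05]), 'tool_pos': array([0.18519434, 0.51740223, 0.229421  ]), 'ee_rot': array([-3.13959254e+00, -1.91082660e-04,  2.79782293e+00]), 'wrist_force': array([-0.29621061, -0.57703507, -0.239201  ]), 'wrist_torque': array([ 0.01674227, -0.0198319 , -0.02898177]), 'finger_force': 0.0, 'width': 0.0941953159180861}
{'fx': 390.2901523646554, 'fy': 390.2901523646554, 'cx': 327.63204231212, 'cy': 239.83794252195585, 'position': array([0.11462485, 0.54162839, 0.38213343]), 'rotation': array([-0.25790483,  0.00251696,  1.22633555])}
```

```bash
sed -i 's/^def ray/from scipy.spatial.transform import Rotation as Ro\ndef fixr(ci):\n    ci=dict(ci); ci["rotation"]=Ro.from_euler("xyz",ci["rotation"]).as_matrix(); return ci\ndef ray/; s/ci=camera_info(n)/ci=fixr(camera_info(n))/' h.py
python3 - <<'E'
from h import *
for n in('scene0','top0'):
    c=load(n); np.save(f'pics/{n}.npy',fixr(c),allow_pickle=True)
E
```

```text
(no output)
```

View pics/scene0.png

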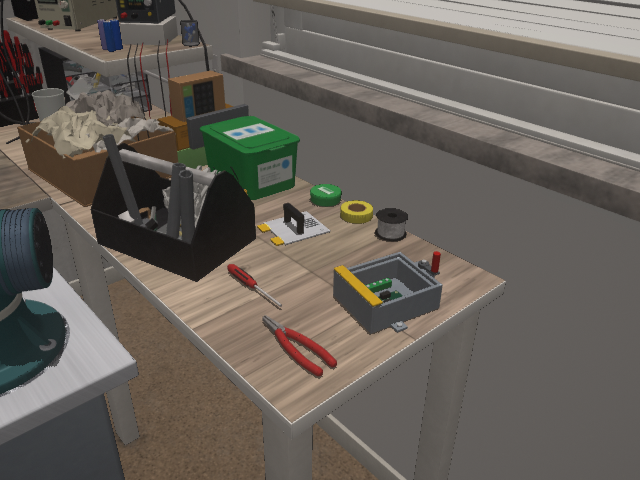

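View pics/top0.png

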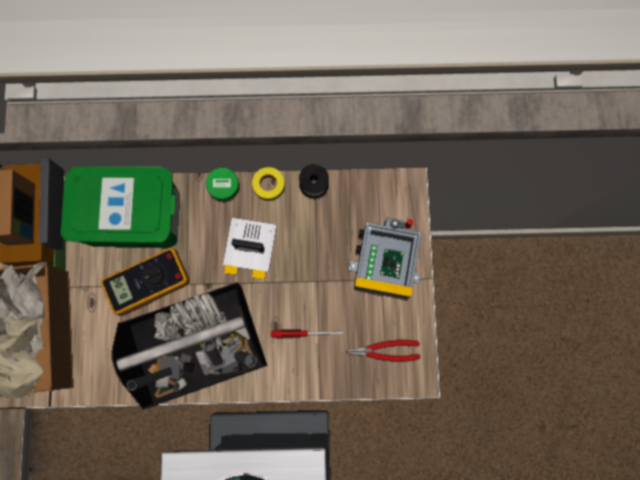

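The scene view shows the panel at about (295,225), with the box at (388,290) and its knob at (436,262). In the top view the panel is at (250,245), tabs at (231,269) and (259,273). The box is at (388,260), with its lip at (384,287) and the knob at (410,223). Next I'll enlarge both.

```bash
python3 - <<'E'
import cv2,numpy as np
t=cv2.imread('pics/top0.png'); s=cv2.imread('pics/scene0.png')
a=cv2.resize(t[205:305,215:295],None,fx=5,fy=5,interpolation=2) #400x500
b=cv2.resize(t[210:310,345:425],None,fx=5,fy=5,interpolation=2)
cv2.imwrite('pics/ctop.png',np.hstack([a,b]))
cv2.imwrite('pics/cscene.png',cv2.resize(s[195:345,250:450],None,fx=4,fy=4,interpolation=2))
E
```

```text
(no output)
```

View pics/ctop.png

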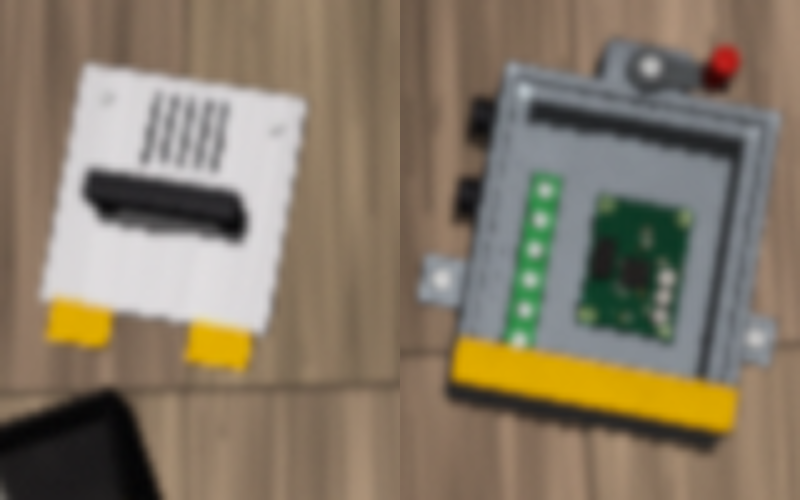

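View pics/cscene.png

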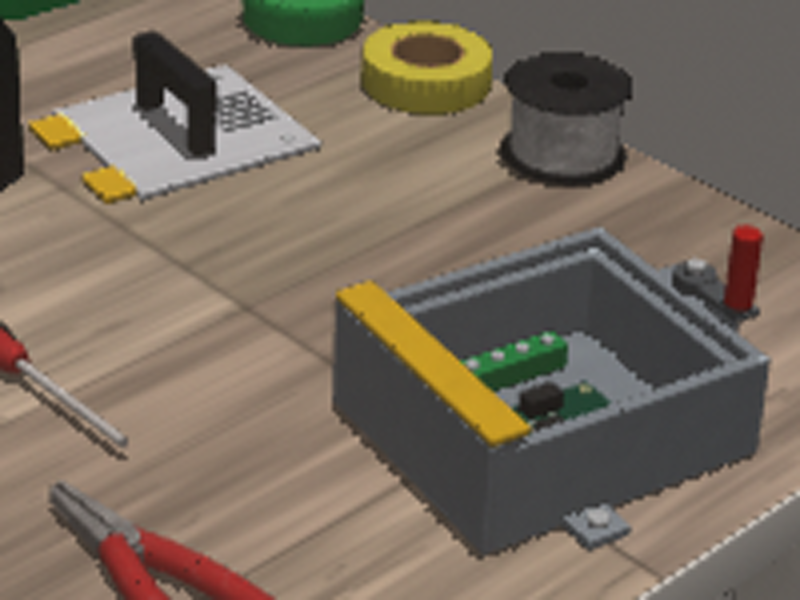

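```bash
cat > fit.py <<'E'
from h import *
from scipy.optimize import least_squares
T=load('top0');S=load('scene0')
A=lambda u,v:(T,215+u/5-.4,205+v/5-.4)
B=lambda u,v:(T,345+(u-400)/5-.4,210+v/5-.4)
C=lambda u,v:(S,250+u/4-.4,195+v/4-.4)
box=[((-48,56,54),B(458,340)),((-48,-56,54),B(738,388)),((66,56,46),B(508,65)),((66,-56,46),B(778,112)),
 ((-66,-56,54),B(730,432)),((-66,56,54),B(450,385)),
 ((-48,56,54),C(372,282)),((-66,56,54),C(338,294)),((-66,-56,54),C(490,442)),((-48,-56,54),C(530,430)),((66,-56,46),C(768,358)),((66,56,46),C(600,230))]
# panel frame: underside centre
pan=[((58,47,4),A(85,65)),((58,-47,4),A(305,97)),((-58,42,4),A(47,340)),((-58,16,4),A(110,347)),((-58,-16,4),A(187,362)),((-58,-42,4),A(250,370)),
 ((58,47,4),C(225,68)),((58,-47,4),C(320,143)),((-42,-47,2),C(140,197)),((-58,42,2),C(30,128)),((-58,-42,2),C(108,199))]
def fit(pts,x0):
    def f(p,raw=0):
        R=Ro.from_euler('z',p[3]).as_matrix(); o=[]
        for X,(ci,u,v) in pts: o+=list(np.array(pix(ci,R@np.array(X)/1000+p[:3]))-(u,v))
        return np.array(o)
    r=least_squares(f,x0,loss='soft_l1'); print(r.x,'\n',f(r.x).round(1).reshape(-1,2).tolist()); return r.x
b=fit(box,[.45,-.3,0,0]);p=fit(pan,[.45,0,0,0])
k=tri(B(722,60),C(746,230)); print('knob top',k)
bx=Ro.from_euler('z',b[3]).as_matrix(); print('knob in box',bx.T@(k-b[:3])*1e3, 'tri lip corner',tri(box[0][1],box[6][1]),'handle top-left/right end', tri(A(90,178),C(142,35)),tri(A(245,205),C(203,75)))
R=Ro.from_euler('z',p[3]).as_matrix(); print('handle',p[:3]+R@[.002,0,.036])
for n,u,v,z in(('flux',222,184,.02),('tape',268,183,.02),('reel',314,181,.04),('sdriver tip',342,333,0),('cutter',348,350,0),('cutter',420,342,0),('toolbox',240,283,.06),('toolbox',267,365,.06)): print(n,atz(T,u,v,z))
E
python3 fit.py
```

```text
[ 0.5135757  -0.29165253 -0.0008143  -0.20755362] 
 [[-0.3, -0.5], [0.2, 0.3], [-0.7, -0.5], [0.5, 0.2], [0.4, 0.6], [-0.3, -0.6], [-0.1, 0.0], [-1.2, -0.0], [0.2, 0.4], [0.4, -0.2], [0.5, 0.6], [-0.4, -0.7]]
[ 0.54954181 -0.01216763  0.00075756 -0.17417543] 
 [[-0.3, 0.0], [0.4, 0.3], [-0.3, 0.1], [-0.3, 0.6], [-0.3, -0.0], [-0.3, 0.3], [0.3, -1.0], [0.9, -0.3], [0.9, 0.5], [-0.3, -0.2], [0.1, 1.0]]
knob top [ 0.57982522 -0.33142096  0.08619156]
knob in box [ 73.02261643 -25.26310363  87.00585969] tri lip corner [ 0.47726576 -0.22767324  0.0538605 ] handle top-left/right end [0.55730432 0.01722504 0.04361129] [ 0.54377952 -0.04539139  0.05137975]
handle [ 0.55151155 -0.01251423  0.03675756]
flux [0.6829632  0.04131731 0.02      ]
tape [ 0.68295574 -0.05386695  0.02      ]
reel [ 0.67909969 -0.14913512  0.04      ]
sdriver tip [ 0.372426   -0.19865605  0.        ]
cutter [ 0.33837358 -0.20966837  0.        ]
cutter [ 0.35094412 -0.35473892  0.        ]
toolbox [ 0.47070529 -0.00081295  0.06      ]
toolbox [ 0.31278085 -0.05201648  0.06      ]
```

```bash
cat > mv.py <<'E'
import sys
from h import *
# usage: mv.py x y z yaw  -> tool-axis shift (mm) & spin (deg), from measured pose
o=sensors.get_obs(); R=Ro.from_euler('xyz',o['ee_rot']).as_matrix()
x,y,z,w=map(float,sys.argv[1:5])
Rt=Ro.from_euler('xyz',[np.pi,0,w]).as_matrix()
d=np.array([x,y,z])-o['tool_pos']
print('t',o['time'],'pos',o['tool_pos'].round(4),'rpy',o['ee_rot'].round(4),'w',round(o['width'],4),'F',o['wrist_force'].round(1))
print('slide total (units) cur axes',(R.T@d/.5).round(4),' target axes',(Rt.T@d/.5).round(4),'spin deg',np.degrees(Ro.from_matrix(R.T@Rt).as_rotvec()).round(2),'spin units',round(np.degrees(Ro.from_matrix(R.T@Rt).as_rotvec()[2])/5,3))
E
python3 mv.py .5515 -.0125 .35 2.967
```

```text
t 0.1 pos [0.1852 0.5174 0.2294] rpy [-3.1396e+00 -2.0000e-04  2.7978e+00] w 0.0942 F [-0.3 -0.6 -0.2]
slide total (units) cur axes [-1.0469 -0.7514 -0.2399]  target axes [-0.9056 -0.9164 -0.2412] spin deg [-0.11 -0.02 -9.69] spin units -1.939
```

arm_command([
  {"grip": -1,"slide": [0,0,-0.12],"spin": 0},
  {"grip": -1,"slide": [0,0,-0.12],"spin": 0},
])

```text
time: 0.35
tool_pos: [0.185, 0.517, 0.3497]
ee_rot: [-3.137, -0.001, 2.798]
wrist_force: [0.3, 1.0, 0.8]
width: 0.094
finger_force: 0.0
```

arm_command([
  {"grip": -1,"slide": [-0.095,-0.068,0]},
  {"grip": -1,"slide": [-0.095,-0.068,0]},
  {"grip": -1,"slide": [-0.095,-0.068,0]},
  {"grip": -1,"slide": [-0.095,-0.068,0]},
  {"grip": -1,"slide": [-0.095,-0.068,0]},
  {"grip": -1,"slide": [-0.095,-0.068,0]},
  {"grip": -1,"slide": [-0.095,-0.068,0]},
  {"grip": -1,"slide": [-0.095,-0.068,0]},
  {"grip": -1,"slide": [-0.095,-0.068,0]},
  {"grip": -1,"slide": [-0.095,-0.068,0]},
])

```text
invalid input at $.plan[0]: expected keys grip, slide, spin
```

arm_command([
  {"grip": -1,"slide": [-0.05,-0.04,0]},
  {"grip": -1,"slide": [0,0,0.1],"spin": -1},
  {"grip": -1,"slide": [0,0,0.1],"spin": -0.94},
  {"grip": -1,"slide": [0,0,0]},
])

```text
invalid input at $.plan[0]: expected keys grip, slide, spin
```

```bash
python3 mv.py .5515 -.0125 .0435 2.967; python3 -c "
from h import *
im,ci=snap('wrist','w1')"
```

```text
t 0.35 pos [0.185  0.517  0.3497] rpy [-3.1369e+00 -5.0000e-04  2.7978e+00] w 0.094 F [0.3 1.  0.8]
slide total (units) cur axes [-1.0473 -0.7472  0.6154]  target axes [-0.9058 -0.9157  0.6124] spin deg [-0.27 -0.05 -9.69] spin units -1.939
```

View pics/w1.png

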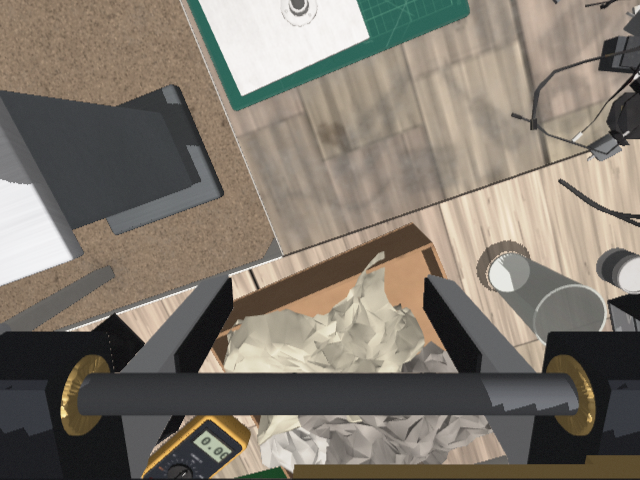

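The wrist view still shows the start area (crate and bench corner). The move was refused because each row needs all three keys, so I'm sending it again with spin included.

arm_command([
  {"grip": -1,"slide": [-0.095,-0.068,0],"spin": 0},
  {"grip": -1,"slide": [-0.095,-0.068,0],"spin": 0},
  {"grip": -1,"slide": [-0.095,-0.068,0],"spin": 0},
  {"grip": -1,"slide": [-0.095,-0.068,0],"spin": 0},
  {"grip": -1,"slide": [-0.095,-0.068,0],"spin": 0},
  {"grip": -1,"slide": [-0.095,-0.068,0],"spin": 0},
  {"grip": -1,"slide": [-0.095,-0.068,0],"spin": 0},
  {"grip": -1,"slide": [-0.095,-0.068,0],"spin": 0},
  {"grip": -1,"slide": [-0.095,-0.068,0],"spin": 0},
  {"grip": -1,"slide": [-0.095,-0.068,0],"spin": 0},
])

```text
time: 1.65
tool_pos: [0.5187, 0.0359, 0.3499]
ee_rot: [3.141, -0.0, 2.798]
wrist_force: [-0.5, 0.8, -0.3]
width: 0.0943
finger_force: 0.0
```

arm_command([
  {"grip": -1,"slide": [-0.095,-0.068,0],"spin": 0},
  {"grip": -1,"slide": [0,0,0.12],"spin": -1},
  {"grip": -1,"slide": [0,0,0.12],"spin": -0.94},
  {"grip": -1,"slide": [0,0,0.1],"spin": 0},
  {"grip": -1,"slide": [0,0,0],"spin": 0},
])

```text
time: 2.28
tool_pos: [0.5477, -0.0101, 0.1745]
ee_rot: [-3.141, -0.012, 2.967]
wrist_force: [-0.3, 0.0, 0.5]
width: 0.094
finger_force: 0.0
```

```bash
python3 -c "
from h import *
im,ci=snap('wrist','w2')
np.set_printoptions(suppress=True)
R=Ro.from_euler('z',-.1742).as_matrix()
for n,X in (('tabL',(-58,42,4)),('tabR',(-58,-42,4)),('barYp',(2,32,44)),('barYm',(2,-32,44)),('plL',(58,47,4)),('plR',(58,-47,4))):
  print(n,np.round(pix(ci,R@np.array(X)/1000+[.54954,-.01217,0]),1))
"; python3 mv.py .5515 -.0125 .0435 2.967
```

```text
tabL [378.7 163.6]
tabR [275.8 163.7]
barYp [369.7 247.4]
barYm [284.8 247.5]
plL [380.3 296.5]
plR [274.5 296.6]
t 2.325 pos [ 0.5501 -0.0103  0.1787] rpy [-3.1414 -0.0046  2.967 ] w 0.094 F [0.2 0.  1.1]
slide total (units) cur axes [-0.0048 -0.0038  0.2705]  target axes [-0.0036 -0.0039  0.2705] spin deg [-0.01 -0.27 -0.  ] spin units -0.0
```

View pics/w2.png

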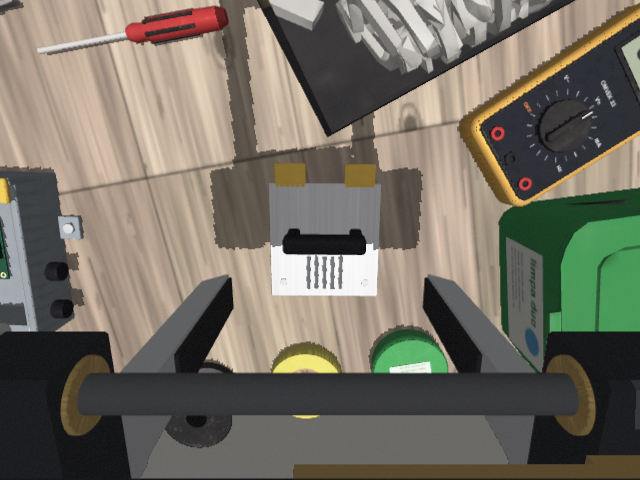

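The panel is where the fit predicts, to about 1–2 px: tabs at (290,175) and (360,175), bar from (283,243) to (367,243), plain edge at row 296. I'll go down and grip the bar by its ends.

arm_command([
  {"grip": -1,"slide": [-0.0036,-0.0039,0.12],"spin": 0},
  {"grip": -1,"slide": [0,0,0.09],"spin": 0},
  {"grip": -1,"slide": [0,0,0.04],"spin": 0},
  {"grip": -1,"slide": [0,0,0.02],"spin": 0},
  {"grip": -1,"slide": [0,0,0],"spin": 0},
])

```text
time: 2.95
tool_pos: [0.5543, -0.0128, 0.0475]
ee_rot: [3.141, 0.003, 2.967]
wrist_force: [-0.7, -0.4, -0.0]
width: 0.0939
finger_force: 0.0
```

```bash
python3 mv.py .5515 -.0125 .0425 2.967
```

```text
t 2.95 pos [ 0.5543 -0.0128  0.0475] rpy [3.1414 0.0034 2.9672] w 0.0939 F [-0.7 -0.4 -0. ]
slide total (units) cur axes [ 0.0057 -0.0004  0.0101]  target axes [ 0.0057 -0.0004  0.0101] spin deg [0.01 0.2  0.01] spin units 0.003
```

arm_command([
  {"grip": -1,"slide": [0.003,0,0.006],"spin": 0},
  {"grip": -1,"slide": [0,0,0],"spin": 0},
])

```text
time: 3.2
tool_pos: [0.5519, -0.0124, 0.0436]
ee_rot: [3.141, 0.002, 2.967]
wrist_force: [-0.2, 0.7, 0.3]
width: 0.094
finger_force: 0.0
```

```bash
python3 mv.py .5515 -.0125 .0425 2.967
```

```text
t 3.2 pos [ 0.5519 -0.0124  0.0436] rpy [3.1414e+00 2.0000e-03 2.9672e+00] w 0.094 F [-0.2  0.7  0.3]
slide total (units) cur axes [ 0.0007 -0.0003  0.0023]  target axes [ 0.0007 -0.0003  0.0023] spin deg [0.01 0.11 0.01] spin units 0.002
```

arm_command([
  {"grip": 0.4,"slide": [0,0,0.002],"spin": 0},
  {"grip": 1,"slide": [0,0,0],"spin": 0},
  {"grip": 1,"slide": [0,0,0],"spin": 0},
  {"grip": 1,"slide": [0,0,0],"spin": 0},
  {"grip": 1,"slide": [0,0,0],"spin": 0},
  {"grip": 1,"slide": [0,0,0],"spin": 0},
])

```text
time: 3.95
tool_pos: [0.5512, -0.0125, 0.0415]
ee_rot: [-3.141, -0.0, 2.967]
wrist_force: [0.2, -0.6, 0.6]
width: 0.0637
finger_force: 30.0
```

arm_command([
  {"grip": 1,"slide": [0,0,-0.04],"spin": 0},
  {"grip": 1,"slide": [0,0,-0.09],"spin": 0},
  {"grip": 1,"slide": [0,0,-0.09],"spin": 0},
  {"grip": 1,"slide": [0,0,-0.04],"spin": 0},
  {"grip": 1,"slide": [0,0,0],"spin": 0},
])

```text
time: 4.58
tool_pos: [0.5522, -0.0123, 0.1733]
ee_rot: [3.141, 0.004, 2.967]
wrist_force: [0.6, -0.4, -2.3]
width: 0.0634
finger_force: 30.0
```

```bash
python3 mv.py .5437 -.1877 .16 1.363
```

```text
t 4.575 pos [ 0.5522 -0.0123  0.1733] rpy [3.141  0.004  2.9672] w 0.0634 F [ 0.6 -0.4 -2.3]
slide total (units) cur axes [-0.0439 -0.3484  0.0265]  target axes [-0.3467  0.0556  0.0266] spin deg [ 0.21  0.15 91.91] spin units 18.382
```

arm_command([
  {"grip": 1,"slide": [-0.011,-0.06,0],"spin": 0},
  {"grip": 1,"slide": [-0.011,-0.11,0],"spin": 0},
  {"grip": 1,"slide": [-0.011,-0.11,0.013],"spin": 0},
  {"grip": 1,"slide": [-0.011,-0.068,0.013],"spin": 0},
  {"grip": 1,"slide": [0,0,0],"spin": 1},
  {"grip": 1,"slide": [0,0,0],"spin": 1},
  {"grip": 1,"slide": [0,0,0],"spin": 1},
  {"grip": 1,"slide": [0,0,0],"spin": 1},
  {"grip": 1,"slide": [0,0,0],"spin": 1},
  {"grip": 1,"slide": [0,0,0],"spin": 1},
])

```text
time: 5.82
tool_pos: [0.5416, -0.1869, 0.1556]
ee_rot: [-3.141, -0.005, 2.441]
wrist_force: [0.5, 0.0, -1.3]
width: 0.0638
finger_force: 30.0
```

arm_command([
  {"grip": 1,"slide": [0,0,0],"spin": 1},
  {"grip": 1,"slide": [0,0,0],"spin": 1},
  {"grip": 1,"slide": [0,0,0],"spin": 1},
  {"grip": 1,"slide": [0,0,0],"spin": 1},
  {"grip": 1,"slide": [0,0,0],"spin": 1},
  {"grip": 1,"slide": [0,0,0],"spin": 1},
  {"grip": 1,"slide": [0,0,0],"spin": 1},
  {"grip": 1,"slide": [0,0,0],"spin": 1},
  {"grip": 1,"slide": [0,0,0],"spin": 1},
  {"grip": 1,"slide": [0,0,0],"spin": 1},
])

```text
time: 7.08
tool_pos: [0.5416, -0.1869, 0.1556]
ee_rot: [-3.138, -0.002, 1.568]
wrist_force: [-0.8, 0.6, -2.2]
width: 0.0637
finger_force: 30.0
```

arm_command([
  {"grip": 1,"slide": [0,0,0],"spin": 1},
  {"grip": 1,"slide": [0,0,0],"spin": 1},
  {"grip": 1,"slide": [0,0,0],"spin": 0.38},
  {"grip": 1,"slide": [0,0,0],"spin": 0},
])

```text
time: 7.58
tool_pos: [0.5421, -0.1872, 0.157]
ee_rot: [-3.139, -0.001, 1.364]
wrist_force: [-0.3, 0.4, -1.8]
width: 0.0636
finger_force: 30.0
```

```bash
python3 mv.py .5437 -.1877 .095 1.363
```

```text
t 7.575 pos [ 0.5421 -0.1872  0.157 ] rpy [-3.1393e+00 -7.0000e-04  1.3640e+00] w 0.0636 F [-0.3  0.4 -1.8]
slide total (units) cur axes [-0.0004  0.0036  0.1241]  target axes [-0.0003  0.0033  0.1241] spin deg [-0.13 -0.04  0.05] spin units 0.011
```

arm_command([
  {"grip": 1,"slide": [0,0.0035,0.06],"spin": 0},
  {"grip": 1,"slide": [0,0,0.06],"spin": 0},
  {"grip": 1,"slide": [0,0,0.01],"spin": 0},
  {"grip": 1,"slide": [0,0,0.01],"spin": 0},
  {"grip": 1,"slide": [0,0,0.01],"spin": 0},
  {"grip": 1,"slide": [0,0,0],"spin": 0},
])

```text
time: 8.32
tool_pos: [0.5456, -0.1877, 0.0854]
ee_rot: [3.138, -0.0, 1.363]
wrist_force: [0.3, 3.2, 3.1]
width: 0.0637
finger_force: 30.0
```

arm_command([
  {"grip": 1,"slide": [0,0,0.01],"spin": 0},
  {"grip": 1,"slide": [0,0,0.01],"spin": 0},
  {"grip": 1,"slide": [0,0,0],"spin": 0},
])

```text
time: 8.7
tool_pos: [0.5462, -0.1863, 0.0753]
ee_rot: [3.137, -0.003, 1.364]
wrist_force: [0.9, 6.3, 3.8]
width: 0.0636
finger_force: 30.0
```

```bash
python3 mv.py .5437 -.1877 .071 1.363; python3 -c "
from h import *
im,ci=snap('scene','s2')
cv2.imwrite('pics/s2c.png',cv2.resize(im[120:320,220:480,::-1],None,fx=3,fy=3,interpolation=2))"
```

```text
t 8.7 pos [ 0.5462 -0.1863  0.0753] rpy [ 3.1373e+00 -3.1000e-03  1.3641e+00] w 0.0636 F [0.9 6.3 3.8]
slide total (units) cur axes [-0.0037 -0.0045  0.0086]  target axes [-0.0037 -0.0044  0.0087] spin deg [ 0.25 -0.18  0.06] spin units 0.012
```

View pics/s2c.png

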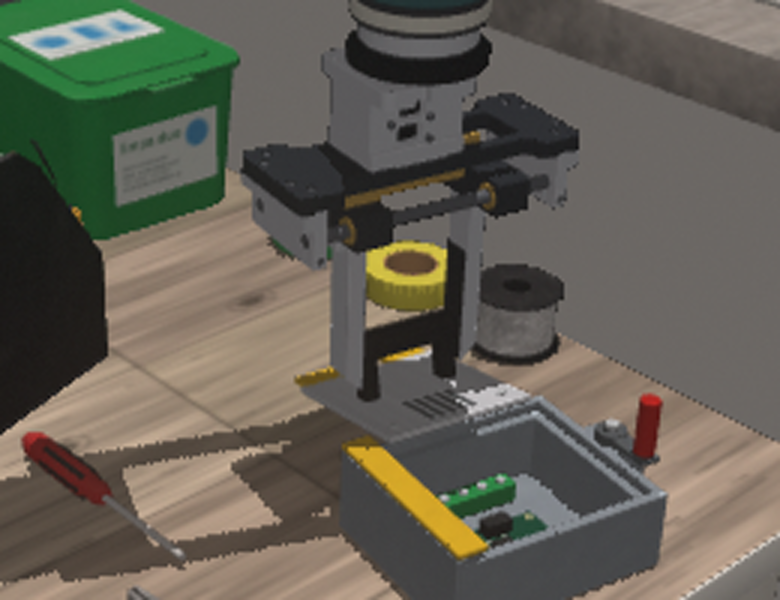

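The panel's plain edge rests on the +y wall at about (430,440) in the crop, and the panel is tipping with its tabs low. I'll press a little further.

arm_command([
  {"grip": 1,"slide": [0,0,0.009],"spin": 0},
  {"grip": 1,"slide": [0,0,0],"spin": 0},
  {"grip": 1,"slide": [0,0,0],"spin": 0},
])

```text
time: 9.12
tool_pos: [0.5463, -0.1862, 0.0709]
ee_rot: [3.137, -0.003, 1.364]
wrist_force: [2.0, 7.1, 4.2]
width: 0.0636
finger_force: 30.0
```

```bash
python3 mv.py .5437 -.1877 .071 1.363
```

```text
t 9.125 pos [ 0.5463 -0.1862  0.0709] rpy [ 3.1374 -0.0035  1.3643] w 0.0636 F [2.  7.1 4.2]
slide total (units) cur axes [-0.0041 -0.0044 -0.0003]  target axes [-0.0041 -0.0044 -0.0003] spin deg [ 0.24 -0.2   0.07] spin units 0.014
```

arm_command([
  {"grip": 1,"slide": [0,0,0.007],"spin": 0},
  {"grip": 1,"slide": [0,0,0],"spin": 0},
  {"grip": 1,"slide": [0,0,0],"spin": 0},
])

```text
time: 9.5
tool_pos: [0.5464, -0.1859, 0.0673]
ee_rot: [3.137, -0.004, 1.364]
wrist_force: [2.4, 6.6, 4.4]
width: 0.0636
finger_force: 30.0
```

```bash
cat >> h.py <<'E'
BX=np.array([.51358,-.29165,0]); BY=-.20755; RB=Ro.from_euler('z',BY).as_matrix()
E
python3 mv.py .5463 -.1862 .19 2.934;python3 -c "
from h import *
from scipy.optimize import brentq
o=sensors.get_obs();h=RB.T@(o['tool_pos']-[0,0,.0055]-BX)*1e3
print(h, np.degrees(brentq(lambda t:(h[1]-56)*np.sin(t)+(h[2]-46)*np.cos(t)-36,0,.7)))"
```

```text
t 9.5 pos [ 0.5464 -0.1859  0.0673] rpy [ 3.1374 -0.0041  1.3642] w 0.0636 F [2.4 6.6 4.4]
slide total (units) cur axes [ 0.0003  0.0011 -0.2454]  target axes [-0.     -0.0007 -0.2454] spin deg [ 3.700e-01  1.000e-02 -8.994e+01] spin units -17.989
[ 10.27929938 110.25774753  61.78703166] 23.35134907617169
```

Estimated tilt is 23°. Next I'll lift and turn back.

arm_command([
  {"grip": 1,"slide": [0,0,-0.03],"spin": 0},
  {"grip": 1,"slide": [0,0,-0.08],"spin": 0},
  {"grip": 1,"slide": [0,0,-0.08],"spin": 0},
  {"grip": 1,"slide": [0,0,-0.05],"spin": -1},
  {"grip": 1,"slide": [0,0,0],"spin": -1},
  {"grip": 1,"slide": [0,0,0],"spin": -1},
  {"grip": 1,"slide": [0,0,0],"spin": -1},
  {"grip": 1,"slide": [0,0,0],"spin": -1},
  {"grip": 1,"slide": [0,0,0],"spin": -1},
  {"grip": 1,"slide": [0,0,0],"spin": -1},
])

```text
time: 10.75
tool_pos: [0.5442, -0.1887, 0.186]
ee_rot: [-3.141, 0.001, 1.976]
wrist_force: [0.2, 0.5, -1.0]
width: 0.0638
finger_force: 30.0
```

arm_command([
  {"grip": 1,"slide": [0,0,0],"spin": -1},
  {"grip": 1,"slide": [0,0,0],"spin": -1},
  {"grip": 1,"slide": [0,0,0],"spin": -1},
  {"grip": 1,"slide": [0,0,0],"spin": -1},
  {"grip": 1,"slide": [0,0,0],"spin": -1},
  {"grip": 1,"slide": [0,0,0],"spin": -1},
  {"grip": 1,"slide": [0,0,0],"spin": -1},
  {"grip": 1,"slide": [0,0,0],"spin": -1},
  {"grip": 1,"slide": [0,0,0],"spin": -1},
  {"grip": 1,"slide": [0,0,0],"spin": -1},
])

```text
time: 12.0
tool_pos: [0.5442, -0.1887, 0.1859]
ee_rot: [-3.14, 0.0, 2.849]
wrist_force: [0.7, 0.3, -2.0]
width: 0.0638
finger_force: 30.0
```

arm_command([
  {"grip": 1,"slide": [0,0,0],"spin": -1},
  {"grip": 1,"slide": [0,0,0],"spin": 0},
])

```text
time: 12.25
tool_pos: [0.5442, -0.1886, 0.1858]
ee_rot: [-3.141, 0.0, 2.932]
wrist_force: [0.9, 1.2, -2.1]
width: 0.0636
finger_force: 30.0
```

```bash
cat > tgt.py <<'E'
# tab lower corner at box (x,0,z) mm, tilt deg -> TCP world
import sys
from h import *
x,z,t=map(float,sys.argv[1:4]); t=np.radians(t); c,s=np.cos(t),np.sin(t)
h=np.array([x+60*c-36*s,0,z+60*s+36*c])/1e3
w=BX+RB@h+[0,0,.0055]; print('TCP',w.round(4)); 
import subprocess; subprocess.run(['python3','mv.py',*map(str,w),str(np.pi+BY)])
E
python3 tgt.py -43 75 23.3
python3 - <<'E'
from h import *
o=sensors.get_obs();im,ci=snap('scene','s3');im2,ct=snap('top','t3')
u,v=map(int,pix(ci,o['tool_pos']-[0,0,.03]));u2,v2=map(int,pix(ct,o['tool_pos']-[0,0,.03]));print(u,v,u2,v2)
a=cv2.resize(im[v-70:v+60,u-65:u+65],(390,390),interpolation=2);b=cv2.resize(im2[v2-65:v2+65,u2-65:u2+65],(390,390),interpolation=2)
cv2.imwrite('pics/s3c.png',np.hstack([a,b])[:,:,::-1])
E
```

```text
t 12.25 pos [ 0.5442 -0.1886  0.1858] rpy [-3.1406e+00  4.0000e-04  2.9323e+00] w 0.0636 F [ 0.9  1.2 -2.1]
slide total (units) cur axes [ 0.0214 -0.2143  0.0973]  target axes [ 0.0217 -0.2143  0.0971] spin deg [-0.06  0.02 -0.1 ] spin units -0.021
TCP [ 0.5115 -0.2912  0.1373]
357 188 337 233
```

View pics/s3c.png

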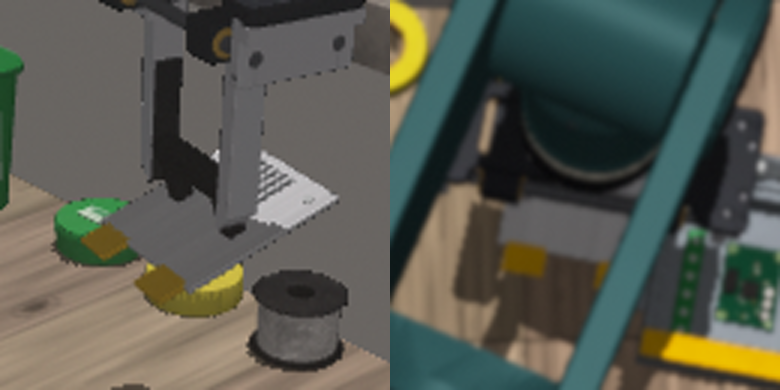

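```bash
python3 - <<'E'
from h import *
from scipy.optimize import least_squares
S=load('s3');T=load('t3')
C=lambda u,v:(S,292+u/3-.3,118+v/3-.3); B=lambda u,v:(T,272+(u-390)/3-.3,168+v/3-.3)
P=[((-60,42,-34),C(81,238)),((-60,16,-34),C(106,259)),((-60,-16,-34),C(135,283)),((-60,-42,-34),C(160,304)),((56,-47,-34),C(338,198)),((-60,42,-32),B(503,269)),((-60,16,-32),B(543,277))]
h=np.array([.5442,-.1886,.1803])
def f(p):
    R=Ro.from_euler('ZY',[2.9323-np.pi,-p[0]]).as_matrix(); o=[]
    for X,(ci,u,v) in P: o+=list(np.array(pix(ci,R@np.array(X)/1e3+h+p[1:]/1e3))-(u,v))
    return np.array(o+list(p[1:]*.2))
r=least_squares(f,[.4,0,0,0],loss='soft_l1');print(np.degrees(r.x[0]),r.x[1:],f(r.x).round(1))
E
```

```text
19.379998611061353 [-2.39730375  1.73580907  2.5049202 ] [ 0.1  0.6 -0.4 -0.1 -0.  -0.   0.2 -0.2  1.2 -0.  -0.6  0.2 -0.   0.1
 -0.5  0.3  0.5]
```

The crop shows the panel tilted with its tabs low: tab ends at (95,248) and (147,294), plain corner at (338,198). The fit gives about 20°. Now I'll move over the box.

```bash
python3 tgt.py -43 60 20
```

```text
t 12.35 pos [ 0.5443 -0.1883  0.1857] rpy [-3.1410e+00  3.0000e-04  2.9322e+00] w 0.0638 F [ 1.  -0.2 -2.2]
slide total (units) cur axes [ 0.015  -0.2148  0.1319]  target axes [ 0.0154 -0.2148  0.1318] spin deg [-0.03  0.02 -0.11] spin units -0.021
TCP [ 0.5146 -0.2919  0.1199]
```

arm_command([
  {"grip": 1,"slide": [0.005,-0.05,0],"spin": -0.02},
  {"grip": 1,"slide": [0.005,-0.08,0.02],"spin": 0},
  {"grip": 1,"slide": [0.005,-0.065,0.03],"spin": 0},
  {"grip": 1,"slide": [0,-0.02,0.04],"spin": 0},
  {"grip": 1,"slide": [0,0,0.042],"spin": 0},
  {"grip": 1,"slide": [0,0,0],"spin": 0},
  {"grip": 1,"slide": [0,0,0],"spin": 0},
])

```text
time: 13.22
tool_pos: [0.5155, -0.2911, 0.1199]
ee_rot: [3.142, 0.001, 2.936]
wrist_force: [-0.0, -0.7, -1.0]
width: 0.064
finger_force: 30.0
```

```bash
python3 tgt.py -43 60 20; python3 - <<'E'
from h import *
im,ci=snap('wrist','w4'); im2,_=snap('scene','s4')
P=lambda X:pix(ci,RB@np.array(X)/1e3+BX)
for X in((-48,56,54),(-48,-56,54),(-48,30,54),(-66,56,54),(-66,-56,54)): print(X,np.round(P(X),1))
o=sensors.get_obs();h=o['tool_pos']-[0,0,.0055];R=Ro.from_euler('ZY',[BY,-np.radians(20)]).as_matrix()
for X in((-60,42,-32),(-60,-42,-32),(-60,16,-32),(-60,-16,-32),(-44,42,-32),(-44,-42,-32)): print('tab',X,np.round(pix(ci,h+R@np.array(X)/1e3),1))
a=cv2.resize(im[60:300,220:440],None,fx=2,fy=2,interpolation=2)
b=cv2.resize(im2[180:340,310:460],(450,480),interpolation=2)[:,:360]
cv2.imwrite('pics/w4c.png',np.hstack([a,b])[:,:,::-1])
E
```

```text
t 13.225 pos [ 0.5155 -0.2911  0.1199] rpy [3.1415e+00 6.0000e-04 2.9363e+00] w 0.064 F [-0.  -0.7 -1. ]
slide total (units) cur axes [ 0.0015 -0.0019  0.0001]  target axes [ 0.0014 -0.0019  0.0001] spin deg [0.   0.04 0.13] spin units 0.026
TCP [ 0.5146 -0.2919  0.1199]
(-48, 56, 54) [428.9 183.3]
(-48, -56, 54) [228.1 183. ]
(-48, 30, 54) [382.3 183.2]
(-66, 56, 54) [431.1 150.2]
(-66, -56, 54) [226.  149.9]
tab (-60, 42, -32) [408.3 194.6]
tab (-60, -42, -32) [251.1 194.3]
tab (-60, 16, -32) [359.6 194.5]
tab (-60, -16, -32) [299.7 194.4]
tab (-44, 42, -32) [408.8 224.3]
tab (-44, -42, -32) [250.5 224. ]
```

View pics/w4c.png

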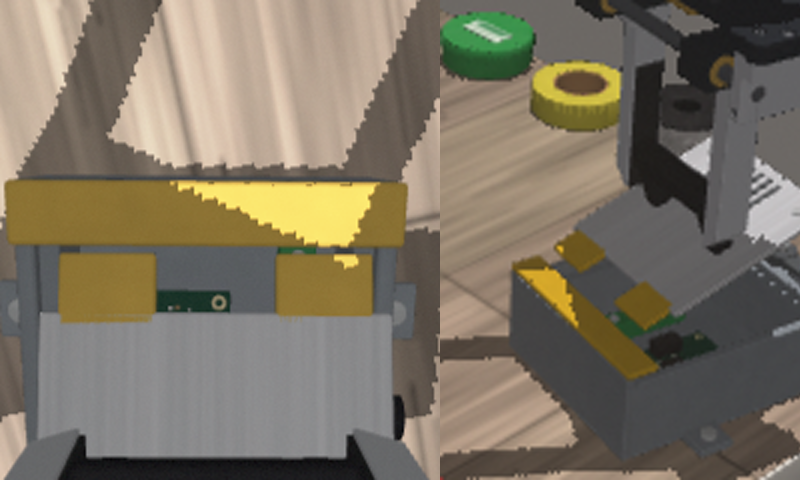

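In the wrist crop the lip's front edge is at row 246 (cols 6–405). The tab ends are at row 254 (cols 59–155 and 277–373), so they are just clear of the lip. The panel sits about 3 mm too far to +y. I'll triangulate the tabs against the lip.

```bash
python3 - <<'E'
from h import *
np.set_printoptions(suppress=True)
W=load('w4');S=load('s4')
w=lambda u,v:(W,220+u/2-.25,60+v/2-.25); s=lambda u,v:(S,310+(u-440)/3-.3,180+v/3-.3)
L=lambda *a:(RB.T@(tri(*a)-BX)*1e3).round(1)
for n,a,b in(('y-in',(155,254),(617,300)),('y-out',(59,253),(643,327)),('y+in',(277,254),(580,271)),('y+out',(373,254),(555,249)),('lip y-',(6,246),(658,371)),('lip y+',(405,246),(547,265))): print(n,L(w(*a),s(*b)))
E
```

```text
y-in [-47.4 -16.6  68.5]
y-out [-48.  -41.4  67.8]
y+in [-47.8  15.7  67.2]
y+out [-47.5  41.   66.2]
lip y- [-48.9 -58.7  52.9]
lip y+ [-46.4  52.5  49.3]
```

arm_command([
  {"grip": 1,"slide": [-0.003,-0.006,0],"spin": 0.03},
  {"grip": 1,"slide": [0,0,0],"spin": 0},
  {"grip": 1,"slide": [0,0,0.01],"spin": 0},
  {"grip": 1,"slide": [0,0,0.01],"spin": 0},
  {"grip": 1,"slide": [0,0,0.01],"spin": 0},
  {"grip": 1,"slide": [0,0,0.008],"spin": 0},
  {"grip": 1,"slide": [0,0,0],"spin": 0},
])

```text
time: 14.2
tool_pos: [0.5156, -0.2946, 0.0998]
ee_rot: [3.141, -0.001, 2.933]
wrist_force: [-0.3, -0.2, -1.0]
width: 0.0635
finger_force: 30.0
```

```bash
python3 - <<'E'
from h import *
np.set_printoptions(suppress=True)
o=sensors.get_obs();print('box frame TCP',(RB.T@(o['tool_pos']-BX)*1e3).round(1),o['ee_rot'].round(4),o['wrist_force'])
im,ci=snap('wrist','w5'); im2,_=snap('scene','s5')
a=cv2.resize(im[60:300,220:440],None,fx=2,fy=2,interpolation=2)
b=cv2.resize(im2[180:340,310:460],(450,480),interpolation=2)[:,:360]
cv2.imwrite('pics/w5c.png',np.hstack([a,b])[:,:,::-1])
E
```

```text
box frame TCP [ 2.6 -2.5 99.8] [ 3.141  -0.0011  2.933 ] [-0.26436158 -0.20740966 -0.97484202]
```

View pics/w5c.png

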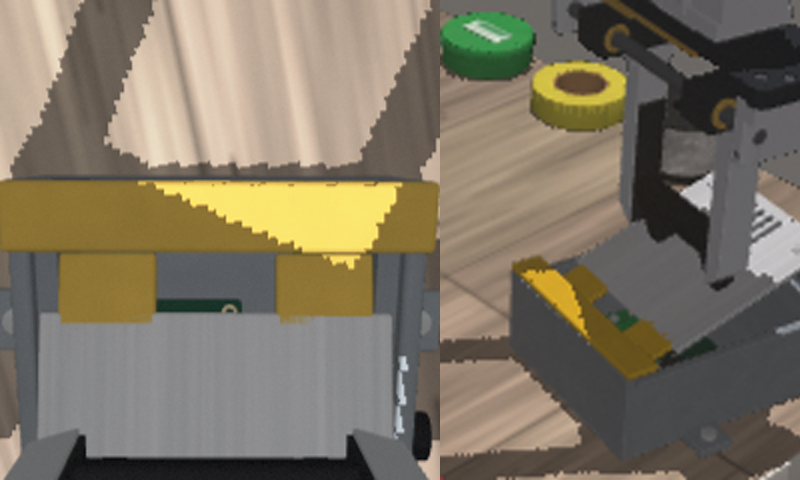

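The tab ends (crop row 254) are just past the lip's front edge (row 252) and below it, and the panel is centred in y to about 0.6 mm. Now I'll slide them under the lip.

arm_command([
  {"grip": 1,"slide": [0,0,0.002],"spin": 0},
  {"grip": 1,"slide": [0.006,0,0],"spin": 0},
  {"grip": 1,"slide": [0.006,0,0],"spin": 0},
  {"grip": 1,"slide": [0,0,0],"spin": 0},
])

```text
time: 14.8
tool_pos: [0.5098, -0.2935, 0.0996]
ee_rot: [3.142, 0.0, 2.933]
wrist_force: [-0.2, -0.8, -2.0]
width: 0.0639
finger_force: 30.0
```

arm_command([
  {"grip": 1,"slide": [0.006,0,0.001],"spin": 0},
  {"grip": 1,"slide": [0.004,0,0.001],"spin": 0},
  {"grip": 1,"slide": [0,0,0],"spin": 0},
])

```text
time: 15.18
tool_pos: [0.5049, -0.2925, 0.0984]
ee_rot: [3.141, -0.0, 2.933]
wrist_force: [0.4, -0.1, -1.7]
width: 0.0636
finger_force: 30.0
```

```bash
cat > st.py <<'E'
from h import *
np.set_printoptions(suppress=True)
o=sensors.get_obs();print('box TCP',(RB.T@(o['tool_pos']-BX)*1e3).round(1),o['ee_rot'].round(4),'F box',(RB.T@o['wrist_force']).round(1),'M',(RB.T@o['wrist_torque']).round(2))
E
python3 st.py; python3 tgt.py -57 42 16.5
```

```text
box TCP [-8.3 -2.6 98.4] [ 3.1414 -0.0002  2.933 ] F box [ 0.4 -0.  -1.7] M [-0.    0.01  0.01]
t 15.175 pos [ 0.5049 -0.2925  0.0984] rpy [ 3.1414e+00 -2.0000e-04  2.9330e+00] w 0.0636 F [ 0.4 -0.1 -1.7]
slide total (units) cur axes [ 0.0028  0.0051 -0.0014]  target axes [ 0.0028  0.0051 -0.0014] spin deg [ 0.01 -0.01 -0.06] spin units -0.012
TCP [ 0.5041 -0.2897  0.0991]
```

arm_command([
  {"grip": 1,"slide": [0,0,0.003],"spin": 0},
  {"grip": 1,"slide": [-0.004,0,0.004],"spin": 0},
  {"grip": 1,"slide": [-0.004,0,0.004],"spin": 0},
  {"grip": 1,"slide": [0,0,0],"spin": 0},
])

```text
time: 15.68
tool_pos: [0.5098, -0.2937, 0.0936]
ee_rot: [-3.141, 0.002, 2.933]
wrist_force: [0.5, -0.6, 3.4]
width: 0.0638
finger_force: 30.0
```

```bash
python3 st.py
```

```text
box TCP [-3.3 -2.8 93.6] [-3.1411  0.0018  2.9331] F box [ 0.6 -0.5  3.4] M [ 0.1   0.14 -0.04]
```

arm_command([
  {"grip": 1,"slide": [-0.003,0,0.004],"spin": 0},
  {"grip": 1,"slide": [-0.003,0,0.004],"spin": 0},
  {"grip": 1,"slide": [-0.003,0,0.004],"spin": 0},
  {"grip": 1,"slide": [0,0,0],"spin": 0},
])

```text
time: 16.18
tool_pos: [0.5147, -0.2948, 0.0876]
ee_rot: [-3.141, 0.003, 2.933]
wrist_force: [3.2, -0.8, 5.0]
width: 0.0635
finger_force: 30.0
```

```bash
python3 st.py
```

```text
box TCP [ 1.7 -2.9 87.6] [-3.1409  0.0031  2.9332] F box [ 3.3 -0.1  5. ] M [ 0.06 -0.32  0.04]
```

arm_command([
  {"grip": 1,"slide": [-0.003,0,0.004],"spin": 0},
  {"grip": 1,"slide": [-0.003,0,0.004],"spin": 0},
  {"grip": 1,"slide": [0,0,0.003],"spin": 0},
  {"grip": 1,"slide": [0,0,0],"spin": 0},
])

```text
time: 16.68
tool_pos: [0.518, -0.2955, 0.0824]
ee_rot: [-3.141, 0.004, 2.933]
wrist_force: [5.1, -0.2, 5.7]
width: 0.0641
finger_force: 30.0
```

```bash
python3 st.py
```

```text
box TCP [ 5.1 -2.9 82.4] [-3.1408  0.0043  2.9332] F box [5.1 0.8 5.7] M [ 0.05 -0.58 -0.03]
```

arm_command([
  {"grip": 1,"slide": [0,0,0.004],"spin": 0},
  {"grip": 1,"slide": [0,0,0],"spin": 0},
  {"grip": 1,"slide": [0,0,0],"spin": 0},
])

```text
time: 17.05
tool_pos: [0.518, -0.2956, 0.0805]
ee_rot: [-3.141, 0.005, 2.933]
wrist_force: [4.1, -0.6, 4.7]
width: 0.0638
finger_force: 30.0
```

```bash
python3 st.py
```

```text
box TCP [ 5.2 -2.9 80.5] [-3.1406  0.0045  2.9332] F box [4.2 0.2 4.7] M [ 0.08 -0.58 -0.01]
```

arm_command([
  {"grip": 1,"slide": [0,0,0.004],"spin": 0},
  {"grip": 1,"slide": [0,0,0],"spin": 0},
  {"grip": 1,"slide": [0,0,0],"spin": 0},
])

```text
time: 17.42
tool_pos: [0.5184, -0.2957, 0.0793]
ee_rot: [-3.141, 0.006, 2.933]
wrist_force: [5.2, -0.6, 7.1]
width: 0.0635
finger_force: 30.0
```

```bash
python3 st.py
```

```text
box TCP [ 5.5 -2.9 79.3] [-3.1406  0.0056  2.9331] F box [5.3 0.5 7.1] M [ 0.2  -0.53 -0.02]
```

arm_command([
  {"grip": 1,"slide": [0,0,0.004],"spin": 0},
  {"grip": 1,"slide": [0,0,0],"spin": 0},
  {"grip": 1,"slide": [0,0,0],"spin": 0},
])

```text
time: 17.8
tool_pos: [0.5184, -0.2957, 0.0793]
ee_rot: [-3.14, 0.006, 2.933]
wrist_force: [1.7, 0.9, 14.7]
width: 0.0636
finger_force: 30.0
```

```bash
python3 st.py
```

```text
box TCP [ 5.5 -2.9 79.3] [-3.1403  0.0062  2.9331] F box [ 1.5  1.3 14.7] M [ 0.46  0.04 -0.02]
```

Hard stop with My near zero, so the panel is flat on its seat. I'll ease off, release and rise.

arm_command([
  {"grip": 1,"slide": [0,0,-0.003],"spin": 0},
  {"grip": -1,"slide": [0,0,0],"spin": 0},
  {"grip": -1,"slide": [0,0,0],"spin": 0},
  {"grip": -1,"slide": [0,0,0],"spin": 0},
  {"grip": -1,"slide": [0,0,0],"spin": 0},
  {"grip": -1,"slide": [0,0,-0.04],"spin": 0},
  {"grip": -1,"slide": [0,0,-0.12],"spin": 0},
  {"grip": 1,"slide": [0,0,-0.06],"spin": 0},
  {"grip": 1,"slide": [0,0,0],"spin": 0},
  {"grip": 1,"slide": [0,0,0],"spin": 0},
])

```text
time: 19.05
tool_pos: [0.5156, -0.2944, 0.1849]
ee_rot: [3.14, -0.003, 2.933]
wrist_force: [0.6, 0.5, 0.1]
width: 0.0673
finger_force: 0.0
```

```bash
python3 st.py; python3 - <<'E'
from h import *
np.set_printoptions(suppress=True)
im,ci=snap('scene','s6'); im2,ct=snap('top','t6'); im3,cw=snap('wrist','w6')
def red(im,roi):
    u0,u1,v0,v1=roi;h=cv2.cvtColor(im,cv2.COLOR_RGB2HSV)[v0:v1,u0:u1]
    m=((h[...,0]<8)|(h[...,0]>172))&(h[...,1]>150)&(h[...,2]>80); n,l,st,c=cv2.connectedComponentsWithStats(m.astype('uint8'))
    return [(st[i]+[u0,v0,0,0,0],c[i]+[u0,v0]) for i in range(1,n) if st[i][4]>15]
print('scene',red(im,(400,480,200,320)));print('top',red(im2,(380,440,190,260)))
# panel model check: sharpen offset by matching white panel mask in scene/wrist
R=RB
for nm,i,c in(('s',im,ci),('w',im3,cw),('t',im2,ct)):
  for X in((-42,47,44),(58,47,44),(58,-47,44),(-42,-47,44)): print(nm,X,np.round(pix(c,R@np.array(X)/1e3+BX),1))
  hsv=cv2.cvtColor(i,cv2.COLOR_RGB2HSV)
  poly=np.array([pix(c,R@np.array(X)/1e3+BX) for X in((-70,60,46),(70,60,46),(70,-60,46),(-70,-60,46))])
  m=np.zeros(i.shape[:2],'uint8');cv2.fillPoly(m,[poly.astype(int)],1)
  w=((hsv[...,1]<25)&(hsv[...,2]>165)&(m>0)).astype('uint8')
  n,l,st,cc=cv2.connectedComponentsWithStats(w); k=1+np.argmax(st[1:,4]) if n>1 else 0
  cn=max(cv2.findContours((l==k).astype('uint8'),0,2)[0],key=cv2.contourArea); print(nm,st[k],cv2.approxPolyDP(cn,4,True).reshape(-1,2).tolist())
E
```

```text
box TCP [  2.6  -2.3 184.9] [ 3.1403 -0.0029  2.933 ] F box [0.5 0.6 0.1] M [ 0.02 -0.02  0.02]
scene [(array([432, 251,   9,  21, 134]), array([435.45522388, 261.14925373]))]
top []
s (-42, 47, 44) [348.4 271.6]
s (58, 47, 44) [398.5 255.7]
s (58, -47, 44) [434.3 283.9]
s (-42, -47, 44) [381.9 302.5]
s [396 257  39  34 394] [[396, 257], [412, 268], [406, 271], [414, 270], [405, 274], [417, 273], [404, 278], [419, 274], [406, 280], [407, 286], [417, 290], [434, 284]]
w (-42, 47, 44) [394.9 180. ]
w (58, 47, 44) [389.8 304.2]
w (58, -47, 44) [273.8 304.4]
w (-42, -47, 44) [268.9 180.2]
w [ 265  252  125   52 4349] [[389, 252], [381, 261], [361, 262], [346, 279], [345, 296], [340, 274], [338, 294], [332, 295], [331, 264], [325, 296], [322, 260], [319, 263], [321, 295], [316, 297], [314, 260], [308, 296], [306, 260], [266, 259], [268, 303], [386, 303]]
t (-42, 47, 44) [360.6 275.6]
t (58, 47, 44) [369.2 226.9]
t (58, -47, 44) [415.6 235.4]
t (-42, -47, 44) [407.7 284.3]
t [385 230   3   8  17] [[385, 230], [387, 237]]
```

The plain edge matches the seated model within 1–2 px in both views: scene corners (396,257) and (434,284), wrist row 303. Next I'll locate the knob with the wrist camera.

```bash
python3 - <<'E'
from h import *
np.set_printoptions(suppress=True)
for n in('w6',):
    im=cv2.imread(f'pics/{n}.png');c=load(n);h=cv2.cvtColor(im,cv2.COLOR_BGR2HSV)
    m=((h[...,0]<8)|(h[...,0]>172))&(h[...,1]>150)&(h[...,2]>60);k,l,st,cc=cv2.connectedComponentsWithStats(m.astype('uint8'))
    for i in range(1,k):
        if st[i][4]>20: print(st[i],cc[i],(RB.T@(atz(c,*cc[i],.07)-BX)*1e3).round(1))
kb=BX+RB@np.array([73,-25.3,86])/1e3;print(pix(c,kb),pix(c,kb-[0,0,.035]))
E
python3 - <<'E'
from h import *
b=BX+RB@np.array([73,-28.5,0])/1e3; print(b)
E
```

```text
[200   0  19   5  66] [207.81818182   1.5       ] [-153.   -76.2   70. ]
[ 208    0  131   42 2035] [267.78083538  21.37051597] [-142.  -40.   70.]
[499   0  67  11 396] [523.99747475   3.9520202 ] [-151.5  117.    70. ]
[284 320  18  33 437] [292.72768879 336.00915332] [ 72.2 -29.8  70. ]
(np.float64(297.1395910708207), np.float64(347.90142535683754)) (np.float64(300.37042055547425), np.float64(325.2741377439876))
[ 0.57914053 -0.33458096  0.        ]
```

```bash
python3 mv.py $(python3 -c "
from h import *
b=BX+RB@np.array([72.5,-29.3,130])/1e3; print(*b.round(4))") 2.934
```

```text
t 19.2 pos [ 0.5154 -0.2943  0.1842] rpy [ 3.1397 -0.0043  2.933 ] w 0.0556 F [-1.1 -0.4 -0.2]
slide total (units) cur axes [-0.1409 -0.0543  0.1077]  target axes [-0.1404 -0.0542  0.1084] spin deg [ 0.11 -0.25 -0.06] spin units -0.011
```

arm_command([
  {"grip": 0.2,"slide": [-0.07,-0.027,0],"spin": 0},
  {"grip": 0.2,"slide": [-0.07,-0.027,0],"spin": 0},
  {"grip": 0.2,"slide": [0,0,0.06],"spin": 0},
  {"grip": 0.2,"slide": [0,0,0.048],"spin": 0},
  {"grip": 0.2,"slide": [0,0,0],"spin": 0},
])

```text
time: 19.82
tool_pos: [0.5774, -0.3346, 0.1281]
ee_rot: [3.138, -0.008, 2.933]
wrist_force: [0.4, -0.1, -0.5]
width: 0.0374
finger_force: 0.0
```

```bash
python3 st.py; python3 mv.py $(python3 -c "
from h import *
b=BX+RB@np.array([72.5,-29.3,84])/1e3; print(*b.round(4))") 2.934
```

```text
box TCP [ 71.3 -28.8 128.1] [ 3.1381 -0.0081  2.9331] F box [ 0.4 -0.  -0.5] M [ 0.04 -0.02 -0.04]
t 19.825 pos [ 0.5774 -0.3346  0.1281] rpy [ 3.1381 -0.0081  2.9331] w 0.0374 F [ 0.4 -0.1 -0.5]
slide total (units) cur axes [-0.0032 -0.0013  0.0882]  target axes [-0.0025 -0.001   0.0882] spin deg [ 0.2  -0.46 -0.05] spin units -0.011
```

arm_command([
  {"grip": 0.2,"slide": [-0.002,0,0.04],"spin": 0},
  {"grip": 0.2,"slide": [0,0,0.03],"spin": 0},
  {"grip": 0.2,"slide": [0,0,0.018],"spin": 0},
  {"grip": 0.2,"slide": [0,0,0],"spin": 0},
])

```text
time: 20.32
tool_pos: [0.5797, -0.3357, 0.0878]
ee_rot: [3.141, -0.002, 2.933]
wrist_force: [0.6, -0.6, 0.4]
width: 0.0377
finger_force: 0.0
```

arm_command([
  {"grip": 1,"slide": [0,0,0],"spin": 0},
  {"grip": 1,"slide": [0,0,0],"spin": 0},
  {"grip": 1,"slide": [0,0,0],"spin": 0},
  {"grip": 1,"slide": [0,0,0],"spin": 0},
])

```text
time: 20.82
tool_pos: [0.5808, -0.3351, 0.0897]
ee_rot: [3.14, 0.001, 2.934]
wrist_force: [0.2, 2.2, 3.2]
width: 0.0111
finger_force: 30.0
```

```bash
python3 st.py
```

```text
box TCP [ 74.7 -28.7  89.7] [3.1399 0.001  2.9336] F box [-0.3  2.1  3.2] M [ 0.71  0.07 -0.05]
```

arm_command([
  {"grip": 1,"slide": [0.014,0.002,0],"spin": 0},
  {"grip": 1,"slide": [0.0125,0.005,0],"spin": 0},
  {"grip": 1,"slide": [0.011,0.008,0],"spin": 0},
  {"grip": 1,"slide": [0,0,0],"spin": 0},
])

```text
time: 21.32
tool_pos: [0.5639, -0.3272, 0.0897]
ee_rot: [-3.137, 0.004, 2.932]
wrist_force: [2.3, -4.2, 0.2]
width: 0.0108
finger_force: 30.0
```

```bash
python3 st.py
```

```text
box TCP [ 56.6 -24.4  89.7] [-3.1367  0.0038  2.9322] F box [ 3.1 -3.6  0.2] M [-0.76 -0.63 -0.1 ]
```

arm_command([
  {"grip": 1,"slide": [0.008,0.011,0],"spin": 0},
  {"grip": 1,"slide": [0.005,0.0125,0],"spin": 0},
  {"grip": 1,"slide": [0.002,0.013,0],"spin": 0},
  {"grip": 1,"slide": [0,0,0],"spin": 0},
])

```text
time: 21.82
tool_pos: [0.5537, -0.3121, 0.0898]
ee_rot: [-3.128, -0.01, 2.929]
wrist_force: [-14.5, -11.5, 5.5]
width: 0.0112
finger_force: 30.0
```

```bash
python3 st.py
```

```text
box TCP [ 43.5 -11.7  89.8] [-3.1276 -0.0096  2.9286] F box [-11.8 -14.2   5.5] M [-2.72  2.01 -0.3 ]
```

```bash
python3 - <<'E'
from h import *
np.set_printoptions(suppress=True)
res={}
for n in('scene','wrist'):
    im,c=snap(n,n[0]+'7');h=cv2.cvtColor(im,cv2.COLOR_RGB2HSV)
    m=((h[...,0]<8)|(h[...,0]>172))&(h[...,1]>150)&(h[...,2]>60);k,l,st,cc=cv2.connectedComponentsWithStats(m.astype('uint8'))
    for i in range(1,k):
        if st[i][4]>8: print(n,st[i],cc[i])
    for a in(1.3,1.6,1.75,1.9):
        f=a-.33;X=np.array([72-26*np.sin(f),-3.3-26*np.cos(f),0]);print(a,[np.round(pix(c,BX+RB@(X+[0,0,z])/1e3),1) for z in(51,86)])
E
```

```text
scene [121  12   6   6  28] [123.46428571  14.82142857]
scene [66 77  6  4 19] [68.36842105 78.15789474]
scene [228 264  29  24 213] [241.5399061  275.07042254]
scene [413 266   7   6  28] [416.14285714 268.64285714]
scene [275 328  62  48 988] [304.06477733 350.14777328]
1.3 [array([419.4, 272.3]), array([421.7, 253.7])]
1.6 [array([415. , 270.8]), array([417.2, 252.2])]
1.75 [array([413.1, 269.7]), array([415.2, 251.2])]
1.9 [array([411.5, 268.6]), array([413.5, 250.1])]
wrist [ 315  284   25   48 1001] [327.25874126 308.25674326]
1.3 [array([319.3, 298. ]), array([316.6, 329. ])]
1.6 [array([332.6, 292. ]), array([332.4, 322. ])]
1.75 [array([339.8, 290.5]), array([341.1, 320.2])]
1.9 [array([347.2, 289.9]), array([350. , 319.6])]
```

The grip seems to be clamping the knob against turning in the pads. I'll loosen the fingers and push it with the trailing one.

arm_command([
  {"grip": 0.6,"slide": [0,0,0],"spin": 0},
  {"grip": 0.6,"slide": [0,0,0],"spin": 0},
  {"grip": 0.6,"slide": [0,0.004,0],"spin": 0},
  {"grip": 0.6,"slide": [0,0,0],"spin": 0},
])

```text
time: 22.42
tool_pos: [0.5604, -0.3028, 0.0887]
ee_rot: [3.141, -0.0, 2.934]
wrist_force: [-2.1, -1.5, -0.4]
width: 0.0192
finger_force: 0.8
```

```bash
python3 st.py; python3 -c "
from h import *
print(sensors.get_obs()['width'])"
```

```text
box TCP [48.1 -1.3 88.7] [ 3.1411 -0.0005  2.9338] F box [-1.7 -1.9 -0.4] M [-0.28  0.25 -0.04]
0.01924081721081525
```

arm_command([
  {"grip": 0.6,"slide": [0,0.005,0],"spin": 0},
  {"grip": 0.6,"slide": [0,0.004,0],"spin": 0},
  {"grip": 0.6,"slide": [0,0,0],"spin": 0},
])

```text
time: 22.8
tool_pos: [0.5609, -0.3003, 0.0887]
ee_rot: [-3.139, -0.0, 2.933]
wrist_force: [-2.3, -5.9, -1.1]
width: 0.0188
finger_force: 2.8
```

```bash
python3 st.py
```

```text
box TCP [48.1  1.3 88.7] [-3.1386 -0.0002  2.9329] F box [-1.  -6.2 -1.1] M [-1.02  0.14  0.01]
```

arm_command([
  {"grip": 0.6,"slide": [0,0.005,0],"spin": 0},
  {"grip": 0.6,"slide": [0,0,0],"spin": 0},
  {"grip": 0.45,"slide": [0,-0.008,0],"spin": 0},
  {"grip": 0.45,"slide": [0,-0.005,0],"spin": 0},
  {"grip": 0.45,"slide": [0,0,0],"spin": 0},
  {"grip": 0.45,"slide": [0,0,-0.06],"spin": 0},
  {"grip": 0.45,"slide": [0,0,-0.12],"spin": 0},
  {"grip": 0.45,"slide": [0,0,-0.06],"spin": 0},
  {"grip": 0.45,"slide": [0,0,0],"spin": 0},
])

```text
time: 23.92
tool_pos: [0.5621, -0.3033, 0.213]
ee_rot: [-3.139, 0.007, 2.934]
wrist_force: [-0.7, -0.4, -0.5]
width: 0.0257
finger_force: 0.0
```

```bash
python3 st.py; python3 - <<'E'
from h import *
np.set_printoptions(suppress=True)
for n in('scene','wrist'):
    im,c=snap(n,n[0]+'8');h=cv2.cvtColor(im,cv2.COLOR_RGB2HSV)
    m=((h[...,0]<8)|(h[...,0]>172))&(h[...,1]>150)&(h[...,2]>60);k,l,st,cc=cv2.connectedComponentsWithStats(m.astype('uint8'))
    for i in range(1,k):
        if st[i][4]>60: print(n,st[i],cc[i])
    for a in(1.6,1.75,1.9):
        f=a-.33;X=np.array([72-26*np.sin(f),-3.3-26*np.cos(f),0]);print(a,[np.round(pix(c,BX+RB@(X+[0,0,z])/1e3),1) for z in(51,68,86)])
    hsv=h
    poly=np.array([pix(c,RB@np.array(X)/1e3+BX) for X in((-70,60,46),(70,60,46),(70,-60,46),(-70,-60,46))])
    mm=np.zeros(im.shape[:2],'uint8');cv2.fillPoly(mm,[poly.astype(int)],1)
    w=((hsv[...,1]<25)&(hsv[...,2]>165)&(mm>0)).astype('uint8')
    k,l,st,cc=cv2.connectedComponentsWithStats(w)
    for i in range(1,k):
        if st[i][4]>100: print('white',st[i])
    for X in((-42,47,44),(58,47,44),(58,-47,44),(-42,-47,44)): print(X,np.round(pix(c,RB@np.array(X)/1e3+BX),1))
E
```

```text
box TCP [ 49.8  -1.4 213. ] [-3.1394  0.0074  2.9338] F box [-0.6 -0.5 -0.5] M [ 0.02  0.01 -0.06]
scene [408 249   9  20 134] [411.61940299 258.35074627]
scene [228 264  29  24 216] [241.52777778 275.0787037 ]
scene [275 329  62  47 985] [304.1177665  350.21319797]
1.6 [array([415. , 270.8]), array([416. , 261.8]), array([417.2, 252.2])]
1.75 [array([413.1, 269.7]), array([414.1, 260.8]), array([415.2, 251.2])]
1.9 [array([411.5, 268.6]), array([412.5, 259.7]), array([413.5, 250.1])]
white [352 270  31  28 342]
(-42, 47, 44) [348.4 271.6]
(58, 47, 44) [398.5 255.7]
(58, -47, 44) [434.3 283.9]
(-42, -47, 44) [381.9 302.5]
wrist [319 222  15  23 291] [326.0137457  232.98969072]
1.6 [array([317.4, 228.9]), array([316.8, 233.9]), array([316.1, 239.9])]
1.75 [array([322. , 227.8]), array([321.7, 232.8]), array([321.3, 238.7])]
1.9 [array([326.7, 227.5]), array([326.7, 232.4]), array([326.6, 238.3])]
white [ 279  107  111   56 3085]
white [397 132  11  24 234]
white [374 191  13  35 192]
white [362 241  30   8 166]
(-42, 47, 44) [391.3 115.1]
(58, 47, 44) [386.4 239.4]
(58, -47, 44) [275.  239.5]
(-42, -47, 44) [270.4 115.2]
```

Both views put the knob at the fully shut position (about 1.9 rad), and the arm is clear of everything.

```bash
python3 -c "
from bench import ticket
print(ticket.close_job())"
```

```text
the job is handed in; nothing more can be done
None
```

I refitted the panel flat in its seat with the tabs under the lip, swung the latch fully shut (about 1.9 rad by camera), touched no bystander, and handed the job in at about 24 s of the 64 s; no verdict came back.

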